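# Set the clip feeder's regulator to 5

## Robot

A 6-joint arm with a two-finger parallel gripper is mounted at the origin on the work surface. World frame = base frame: x ahead of the robot, y to its left, z up, the work surface at z = 0. Lengths are in mm, angles in rad, forces in N, time in s.
With the tool pointing down it reaches from about 350 to 875 mm from the base axis. Payload 4.2 kg.
Tool frame: the origin (TCP) lies midway between the tips of the shut fingers; the grasp point (between the pads) lies 19 mm behind it (arm.grasp_offset is the distance from the TCP to the grasp point, in mm); z points along the fingers, y is the direction in which the jaws open and shut (so a half turn about z gives the same grasp; the last joint's range is limited). The gripper opens to 85 mm and grips with 20 to 120 N. Pads are 22 mm wide; open, the fingers measure 114 mm over their backs; the gripper's body (76 mm by 85 mm) begins 54 mm behind the grasp point. The pads swing forward as they close: fully open they stand 13 mm farther back than shut.
Start: joints at [-0.911, 0.385, 0.008, 0, -1.194, -0.259], TCP at [243.86, -575.44, 231.312] pointing down, gripper open.
Joint ranges: [-3.14, 3.14], [-1.21, 2.06], [-1.07, 1.41], [-3.16, 2.05], [-2.99, -0.16], [-3.1, 3.1]. Speed limits (rad/s): [2.79, 2.79, 3.14, 3.14, 3.14, 3.14].

## Interface

Orientations are given as a unit quaternion [x, y, z, w].
In Python, from bench import arm gives the robot as it stands.
- The arm moves only by the tool move_arm, never from a script. Its argument "moves" is a list of rows, each an object with "gripper": the gripper's target within -1 to 1 (fully open at 1, half-way at 0, shut at -1); "xyz": the shift along the tool's x, y, z in cm, a list of three; "angular": the turn, a rotation vector about the tool's x, y, z in rad, a list of three. In form: [{"gripper": gripper, "xyz": [dx, dy, dz], "angular": [wx, wy, wz]}, ...]. A call has 1 to 10 rows; each row is the pose to reach, as a shift and turn from the pose commanded when the call began, along the tool's axes at that moment; what a row does not reach only later rows make up. A row lasts 1/8 s, in which the tool goes at most 62.5 mm and 10.7 degrees, less where a joint would pass 70% of its speed; a pose out of reach is approached as far as the arm can. A call with a gripper value outside its range is refused whole. The fingers move at their own pace and stop on an object; the grip force is fixed at half the most. Time passes only in rows, so rows that repeat a pose let the fingers close. It gives the time, the measured TCP pose, the force and the opening at its end, in the units of the state.
- arm.read_state(): the state, without advancing time (a new reading comes with each control period).
- arm.get_image(name): name is "side" or "top"; returns (picture, depth): 420x560x3 uint8, blue, green, red; 420x560 float32, mm along the optical axis (not along the pixel's ray), 0 where there is no reading.
- arm.get_calibration(name): a dict with "camera_matrix" (3x3 intrinsics, pixels), "R" (3x3) and "t" (3): a world point X has camera coordinates R X + t. Camera axes: x right, y down, z forward; pixel columns grow to the right and rows downward; lengths in mm; the calibration is good to about 2 mm. A picture is of the moment at which its call begins. get_calibration takes no time and is no camera call.
- arm.job_done(): hands the job in, once; it reports no verdict.
The state is a dict: "clock": time; "joints": joint angles; "joint_vel": joint speeds; "joint_efforts": joint torques, N m; "position": TCP position; "ee_rot": TCP orientation; "contact_force": force on the tool from outside, world axes, zero at the start; "wrist_torque": the same for the moment, N m; "gripper_width": finger opening in mm.
Only numpy, scipy, OpenCV 4.12 (cv2) and the standard library are available. Lean on these libraries where they do the work, as an engineer would, in place of code of your own. Each camera call takes 0.05 s, during which the arm holds its last target. There are 200 camera calls.

## Task

Set the clip feeder's regulator to 5: lift the yellow guard plate off its two pins by the black handle and lay it flat on the grey mat, then turn the ribbed collar until its red pointer clicks in at the numeral 5. Then seat the guard back on both pins, fully down on the green blocks, and let go. Leave the other things on the bench where they are.

Things in the scene. Friction and masses are not known exactly. Their poses are not given: they have to be found in the camera images.
- regulator: Fixed unit. Black base plate 150 (x) x 210 (y) x 12 mm high; origin: centre of its underside, z up. Two green blocks, 110 (x) x 32 (y) mm, stand on it at y = +-89 mm (inner faces at +-73), tops 74 mm above the bench; a steel pin, 10 mm diameter, 12 mm tall (top 4 mm tapered), stands on the middle of each. The ribbed collar turns about the origin's vertical axis, between the blocks.
- seat (a point): Point on the regulator midway between the two pins, at the height of the blocks' tops (74 mm above the bench), axes parallel to the regulator's; the seated guard's origin coincides with it.
- collar (a joint): Collar angle, rad, growing clockwise from above. A spring detent at every numeral: 0 at numeral 1, then pi/6 (0.524) more for each, so 2.094 at 5 and 3.142 at 7; stops just beyond 1 and 7. It starts at 1, 2 or 3. Let go between two numerals, it springs to the nearer. About 0.1 N m to turn.
- collar_top (a point): Centre of the collar's top face, 62 mm above the bench. The collar is an upright aluminium cylinder with dark ribs, 50 mm in diameter, free to grip all round from 20 to 62 mm above the bench; a red stripe on its top points the same way as the pointer. Local +x: along the pointer.
- pointer_tip (a point): Tip of the red pointer on the collar's foot, 46 mm from its axis (pointer 7 mm wide, 13 to 18 mm above the bench). White numerals 1 to 7, 20 mm high, lie round the collar on the black base plate at 59 mm radius, 30 degrees apart, clockwise from above: 1 on the regulator's +y side, 4 on its +x side, 7 on its -y side.
- guard: Loose yellow plate, 80 (x) x 210 (y) x 5 mm, 0.3 kg, with a 14 mm hole at y = +89 and -89 mm; origin: centre of its underside. Same if turned half round. It starts seated on the pins, over the collar. Black handle bar on top along y: 16 mm wide (x), 70 mm long, from 27 to 41 mm above the origin, on two posts 60 mm apart.
- guard_grip (a point): Middle of the guard's handle bar, 34 mm above the guard's origin; grip here across x.
- mat: Grey mat fixed flat on the bench, 140 (x) x 250 (y) x 4 mm; origin: centre of its underside. The guard is to be laid near its middle.
- basket: Bystander, to be left alone: teal basket of metal clips, 140 x 240 x 60 mm; origin: centre of underside.
- flask: Bystander, to be left alone: black flask, 68 mm in diameter, 190 mm tall; origin: centre of underside.
- tub: Bystander, to be left alone: red tub, 90 x 120 x 50 mm; origin: centre of underside.
- driver: Bystander, to be left alone: blue-handled screwdriver, 180 mm long, lying on the bench; origin: underside, near the middle.

How it is judged:
By the outcome, as a careful person would: the job done as asked, in the order asked, and still so for the second after the job is handed in, with the robot touching nothing.
It also fails if it takes over 64 s, if anything falls off the work surface, if the arm or the gripper's body presses on something with over 40 N, if the wrist force passes 120 N, or if a joint passes its speed limit or range.

## Working session

There is one attempt and no reset: what is moved stays moved. The work goes in short steps, Python scripts to look and compute and a tool call to move; the robot and the scene stay as the last step left them, time stands still between calls to the robot, and variables do not carry over. Pictures are saved under pics/ and viewed, about 8 in all and at most 12, crops included, and the job is handed in when it is done.

Besides the shell and the picture viewer there is one more tool, called after "Emit:" by a JSON object that holds its "api" and its "payload", one argument or row to a line. move_arm: Moves the arm, as the interface text tells. Its arguments: {"type":"object","properties":{"moves":{"type":"array","items":{"type":"object","properties":{"gripper":{"type":"number"},"xyz":{"type":"array","items":{"type":"number"}},"angular":{"type":"array","items":{"type":"number"}}}}}},"required":["moves"]}

```bash
mkdir -p pics; ls
python3 - <<'E'
from bench import arm
import cv2,numpy as np
for n in ("top","side"):
    p,d=arm.get_image(n); cv2.imwrite(f"pics/{n}0.png",p); np.save(f"{n}0.npy",d)
    c=arm.get_calibration(n); print(n,np.round(c["camera_matrix"],1).tolist(),np.round(c["R"],3).tolist(),np.round(c["t"]).tolist(), -np.array(c["R"]).T@np.array(c["t"]))
s=arm.read_state();print(s)
E
```

```text
pics
top [[513.3, 0.0, 290.3], [0.0, 513.3, 215.2], [0.0, 0.0, 1.0]] [[-0.011, -1.0, -0.001], [-0.988, 0.011, -0.151], [0.151, -0.001, -0.989]] [-12.0, 592.0, 1636.0] [ 337.70030891  -16.98585277 1706.35019604]
side [[438.3, 0.0, 275.3], [0.0, 438.3, 211.4], [0.0, 0.0, 1.0]] [[-0.729, -0.684, 0.002], [-0.419, 0.445, -0.792], [0.541, -0.578, -0.611]] [420.0, 321.0, 858.0] [-23.11506849 640.8028164  778.16375172]
{'clock': 0.1, 'joints': array([-9.11430830e-01,  3.85447122e-01,  6.75087256e-03, -4.55151707e-04,
       -1.19402876e+00, -2.58610408e-01]), 'joint_vel': array([-0.00130052, -0.00167259,  0.0020448 ,  0.00114944,  0.00126655,
        0.00057058]), 'joint_efforts': array([-7.29687508e-04, -3.93318021e+01,  1.88928044e+01,  4.19795126e+00,
       -2.62147470e-03,  2.90579763e-06]), 'position': array([ 243.63312798, -574.97242856,  230.3430961 ]), 'ee_rot': array([-1.98956984e-01,  9.80007726e-01,  9.58252633e-04, -2.37604418e-04]), 'contact_force': array([-0.75771491,  0.10769018, -0.32997085]), 'wrist_torque': array([-0.03592987,  0.03758594,  0.01275513]), 'gripper_width': 85.45087373560084}
```

View pics/top0.png

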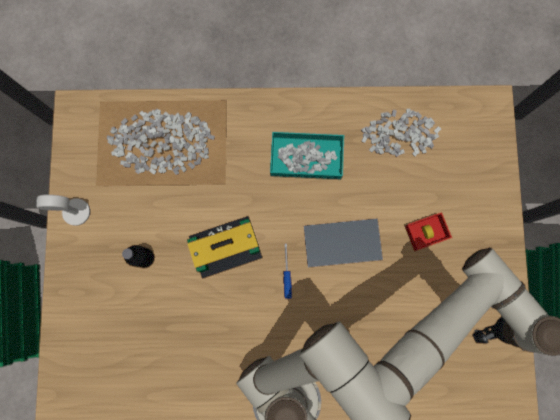

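View pics/side0.png

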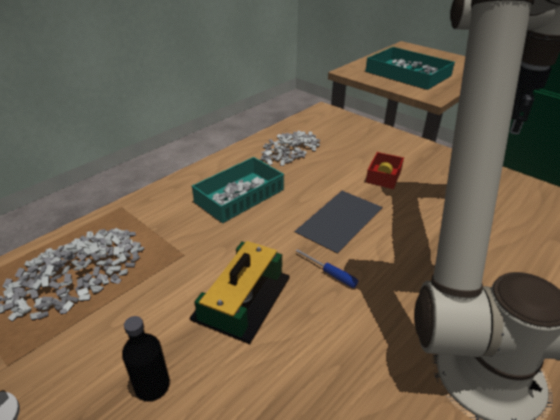

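The top view shows the guard around (224,244) px, its handle at (222,243), the mat at (343,243), the driver at (287,272) and the tub at (428,231). The side view shows the guard around (240,285). The numerals are on the far (+x) side. Next I'll measure from both views.

```bash
cat > h.py <<'E'
from bench import arm
import cv2,numpy as np
def cal(n):
    c=arm.get_calibration(n); return np.array(c["camera_matrix"]),np.array(c["R"]),np.array(c["t"])
def world(n,px,d):   # px Nx2 (u,v), depth
    K,R,t=cal(n); px=np.atleast_2d(px); d=np.asarray(d)
    r=np.c_[px,np.ones(len(px))]@np.linalg.inv(K).T
    return (r*d.reshape(-1,1)-t)@R
def onplane(n,px,z):
    K,R,t=cal(n); C=-R.T@t; r=np.c_[np.atleast_2d(px),np.ones(len(np.atleast_2d(px)))]@np.linalg.inv(K).T@R
    return C+r*((z-C[2])/r[:,2])[:,None]
def proj(n,X):
    K,R,t=cal(n); p=(np.atleast_2d(X)@R.T+t)@K.T; return p[:,:2]/p[:,2:]
def tri(uva,uvb):
    P=[np.c_[K@R,K@t] for K,R,t in (cal("top"),cal("side"))]
    X=cv2.triangulatePoints(P[0],P[1],np.float64(uva).reshape(2,1),np.float64(uvb).reshape(2,1)); return (X[:3]/X[3]).ravel()
def mask(p,lo,hi,roi):
    h=cv2.cvtColor(p,cv2.COLOR_BGR2HSV); m=cv2.inRange(h,lo,hi); k=np.zeros_like(m); u0,v0,u1,v1=roi; k[v0:v1,u0:u1]=m[v0:v1,u0:u1]; return k
def pts(n,m,d):
    v,u=np.nonzero((m>0)&(d>0)); return np.c_[u,v],world(n,np.c_[u,v],d[v,u])
E
python3 - <<'E'
from h import *
Y=((20,120,80),(35,255,255))
rois={"top":(180,205,270,285),"side":(190,235,295,340)}
mats={"top":(298,212,388,272),"side":(285,185,390,255)}
for n in ("top","side"):
    p=cv2.imread(f"pics/{n}0.png"); d=np.load(n+"0.npy")
    m=mask(p,*Y,rois[n]); uv,X=pts(n,m,d)
    hull=cv2.convexHull(uv.astype(np.int32)); top=onplane(n,hull[:,0].astype(float),79.)
    r=cv2.minAreaRect(np.float32(top[:,:2])); print(n,"guard z",np.median(X[:,2]),r, cv2.boxPoints(r).round().tolist())
    print("  cloud rect",cv2.minAreaRect(np.float32(X[np.abs(X[:,2]-np.median(X[:,2]))<5][:,:2])), len(uv))
    # handle: pts in hull, z>95
    k=np.zeros_like(m); cv2.fillConvexPoly(k,hull,255); uv2,X2=pts(n,k,d); H=X2[(X2[:,2]>100)]; print("  handle",len(H),H.mean(0),H[:,2].max(),cv2.minAreaRect(np.float32(H[:,:2])))
    m=mask(p,(90,10,40),(140,120,120),mats[n]); cc=cv2.connectedComponentsWithStats(m); i=1+cc[2][1:,4].argmax(); m=np.uint8(cc[1]==i)*255
    uv,X=pts(n,m,d); hull=cv2.convexHull(uv.astype(np.int32)); print("  mat z",np.median(X[:,2]),cv2.minAreaRect(np.float32(onplane(n,hull[:,0].astype(float),4.)[:,:2])))
E
python3 - <<'E'
import cv2,numpy as np
t=cv2.imread("pics/top0.png")[205:290,175:275]; s=cv2.imread("pics/side0.png")[230:345,180:300]
a=cv2.resize(t,None,fx=4,fy=4,interpolation=2); b=cv2.resize(s,(390,374),interpolation=2)
a=cv2.copyMakeBorder(a,0,34,0,0,0); cv2.imwrite("pics/crop0.png",np.hstack([a,b]))
E
```

```text
top guard z 78.69193978933815 ((494.47698974609375, 198.56617736816406), (84.35713195800781, 213.8778076171875), 18.055973052978516) [[421.0, 287.0], [488.0, 84.0], [568.0, 110.0], [501.0, 313.0]]
  cloud rect ((494.7657165527344, 198.49314880371094), (83.96581268310547, 209.26821899414062), 18.27037811279297) 1647
  handle 119 [492.53301903 197.52021743 114.26952532] 124.21324620499125 ((493.3875732421875, 197.868408203125), (16.629032135009766, 70.70787811279297), 18.516782760620117)
  mat z 3.935286518868789 ((504.5381774902344, -191.08848571777344), (133.66688537597656, 243.556640625), 4.983928203582764)
side guard z 79.10496263868791 ((496.6588439941406, 198.92486572265625), (85.38111877441406, 211.8522186279297), 18.584716796875) [[422.0, 286.0], [490.0, 85.0], [571.0, 112.0], [503.0, 313.0]]
  cloud rect ((498.19720458984375, 198.57337951660156), (85.98016357421875, 211.21148681640625), 18.612184524536133) 2282
  handle 243 [492.74678527 201.84072158 112.60982235] 118.57020205389645 ((495.6590270996094, 198.08761596679688), (18.24941062927246, 71.34351348876953), 17.82419204711914)
  mat z 4.435747578476851 ((506.68035888671875, -191.45956420898438), (132.22222900390625, 240.94505310058594), 5.041071891784668)
```

View pics/crop0.png

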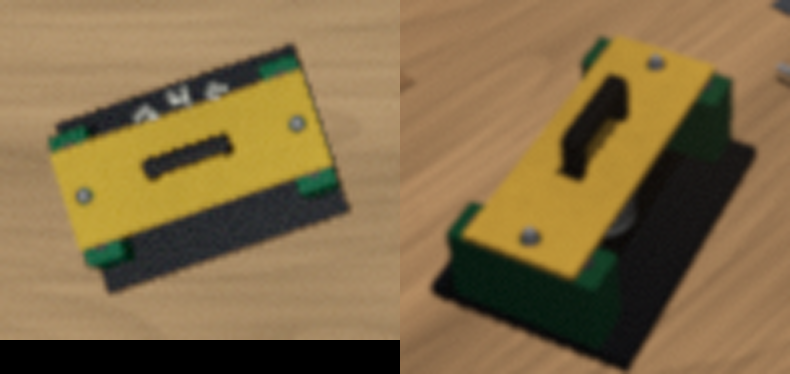

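```bash
cat > plan.py <<'E'
# usage: plan.py x y z phi  (phi=world angle of tool y, deg): prints tool-frame shift (cm) and turn from commanded pose
import sys,json,os
import numpy as np
F="cmd.json"; c=json.load(open(F)) if os.path.exists(F) else [243.86,-575.44,231.312,112.95]
def step(tgt):
    global c
    a=np.radians(c[3]); ty=np.array([np.cos(a),np.sin(a)]); tx=np.array([-ty[1],ty[0]])*-1
    tx=np.cross([*ty,0],[0,0,-1])[:2]
    d=np.array(tgt[:2])-c[:2]
    s=np.round([d@tx/10,d@ty/10,(c[2]-tgt[2])/10],2); w=round(-np.radians(tgt[3]-c[3]),3)
    print("xyz",s.tolist(),"angular z",w)
    n=np.array(c[:2])+10*s[0]*tx+10*s[1]*ty
    c=[n[0],n[1],c[2]-10*s[2],c[3]-np.degrees(w)]
v=list(map(float,sys.argv[1:]))
for i in range(0,len(v),4): step(v[i:i+4])
json.dump([float(x) for x in c],open(F,"w")); print("cmd",np.round(c,2).tolist())
E
python3 plan.py 495.3 198.6 190 198.3 495.3 198.6 89 198.3
```

```text
xyz [-53.34, 61.47, 4.13] angular z -1.49
xyz [-0.0, 0.0, 10.1] angular z 0.0
cmd [495.35, 198.59, 89.01, 198.32]
```

Emit:
{"api": "move_arm", "payload": {
  "moves": [
    {"gripper": 1,"xyz": [-53.34,61.47,4.13],"angular": [0,0,-1.49]},
    {"gripper": 1,"xyz": [-53.34,61.47,4.13],"angular": [0,0,-1.49]},
    {"gripper": 1,"xyz": [-53.34,61.47,4.13],"angular": [0,0,-1.49]},
    {"gripper": 1,"xyz": [-53.34,61.47,4.13],"angular": [0,0,-1.49]},
    {"gripper": 1,"xyz": [-53.34,61.47,4.13],"angular": [0,0,-1.49]},
    {"gripper": 1,"xyz": [-53.34,61.47,4.13],"angular": [0,0,-1.49]},
    {"gripper": 1,"xyz": [-53.34,61.47,4.13],"angular": [0,0,-1.49]},
    {"gripper": 1,"xyz": [-53.34,61.47,4.13],"angular": [0,0,-1.49]},
    {"gripper": 1,"xyz": [-53.34,61.47,4.13],"angular": [0,0,-1.49]},
    {"gripper": 1,"xyz": [-53.34,61.47,4.13],"angular": [0,0,-1.49]}
  ]
}}

```text
clock: 1.35
position: [436.6, 20.3, 199.6]
ee_rot: [0.811, -0.585, 0.0, -0.0]
contact_force: [1.0, -0.4, 0.1]
gripper_width: 85.6
```

```bash
echo '[437.3,20.3,199.5,198.32]'>cmd.json; python3 plan.py 495.3 198.6 160 198.3
```

```text
xyz [-15.1, -11.11, 3.95] angular z 0.0
cmd [495.31, 198.57, 160.0, 198.32]
```

Emit:
{"api": "move_arm", "payload": {
  "moves": [
    {"gripper": 1,"xyz": [-15.1,-11.11,3.95],"angular": [0,0,0]},
    {"gripper": 1,"xyz": [-15.1,-11.11,3.95],"angular": [0,0,0]},
    {"gripper": 1,"xyz": [-15.1,-11.11,3.95],"angular": [0,0,0]},
    {"gripper": 1,"xyz": [-15.1,-11.11,3.95],"angular": [0,0,0]},
    {"gripper": 1,"xyz": [-15.1,-11.11,3.95],"angular": [0,0,0]}
  ]
}}

```text
clock: 1.98
position: [494.0, 196.4, 159.4]
ee_rot: [0.811, -0.585, -0.0, 0.001]
contact_force: [0.5, 0.0, 0.7]
gripper_width: 85.2
```

```bash
python3 -c "
from h import *
s=arm.read_state();print(s['position'],s['ee_rot'],s['clock'],s['joints'])"
```

```text
[493.98826577 196.37788746 159.42268991] [ 8.10867776e-01 -5.85228517e-01 -3.55158060e-04  9.52562757e-04] 1.975 [ 6.83596213e-01  2.93942059e-01 -3.23257171e-01 -2.35770259e-04
 -9.55621210e-01 -3.62988066e-01]
```

```bash
echo '[494.1,196.6,160,198.32]'>cmd.json; python3 plan.py 495.3 198.6 89.5 198.3
```

```text
xyz [-0.15, -0.18, 7.05] angular z 0.0
cmd [495.34, 198.59, 89.5, 198.32]
```

Emit:
{"api": "move_arm", "payload": {
  "moves": [
    {"gripper": 1,"xyz": [-0.15,-0.18,3],"angular": [0,0,0]},
    {"gripper": 1,"xyz": [-0.15,-0.18,5],"angular": [0,0,0]},
    {"gripper": 1,"xyz": [-0.15,-0.18,6.5],"angular": [0,0,0]},
    {"gripper": 1,"xyz": [-0.15,-0.18,7.05],"angular": [0,0,0]},
    {"gripper": 1,"xyz": [-0.15,-0.18,7.05],"angular": [0,0,0]},
    {"gripper": 1,"xyz": [-0.15,-0.18,7.05],"angular": [0,0,0]}
  ]
}}

```text
clock: 2.72
position: [496.3, 198.8, 90.4]
ee_rot: [0.811, -0.585, 0.0, -0.001]
contact_force: [-0.3, -0.4, -0.3]
gripper_width: 85.4
```

Position agrees; close and lift a little.

Emit:
{"api": "move_arm", "payload": {
  "moves": [
    {"gripper": -1,"xyz": [0,0,0],"angular": [0,0,0]},
    {"gripper": -1,"xyz": [0,0,0],"angular": [0,0,0]},
    {"gripper": -1,"xyz": [0,0,0],"angular": [0,0,0]},
    {"gripper": -1,"xyz": [0,0,0],"angular": [0,0,0]},
    {"gripper": -1,"xyz": [0,0,0],"angular": [0,0,0]},
    {"gripper": -1,"xyz": [0,0,0],"angular": [0,0,0]},
    {"gripper": -1,"xyz": [0,0,0],"angular": [0,0,0]},
    {"gripper": -1,"xyz": [0,0,0],"angular": [0,0,0]}
  ]
}}

```text
clock: 3.72
position: [496.0, 198.6, 89.9]
ee_rot: [0.811, -0.585, 0.0, -0.0]
contact_force: [-0.9, 0.3, 4.1]
gripper_width: 14.9
```

```bash
python3 -c "
from h import *
s=arm.read_state();print(s['position'],s['ee_rot'],s['contact_force'],s['wrist_torque'])"
```

```text
[495.95323361 198.64592479  89.91978285] [ 8.10762665e-01 -5.85374958e-01  1.04084287e-04 -2.21127239e-04] [-0.9453865   0.30958839  4.05722443] [ 0.05474701  0.26323074 -0.03197611]
```

```bash
python3 plan.py 495.4 198.6 150 198.3 505.5 -191.3 100 185
```

```text
xyz [0.0, -0.01, -6.05] angular z 0.0
xyz [37.33, 11.3, 5.0] angular z 0.232
cmd [505.5, -191.28, 100.0, 185.03]
```

Emit:
{"api": "move_arm", "payload": {
  "moves": [
    {"gripper": -1,"xyz": [0,0,-1],"angular": [0,0,0]},
    {"gripper": -1,"xyz": [0,0,-2],"angular": [0,0,0]},
    {"gripper": -1,"xyz": [0,0,-4],"angular": [0,0,0]},
    {"gripper": -1,"xyz": [0,0,-6.05],"angular": [0,0,0]},
    {"gripper": -1,"xyz": [0,0,-6.05],"angular": [0,0,0]},
    {"gripper": -1,"xyz": [0,0,-6.05],"angular": [0,0,0]}
  ]
}}

```text
clock: 4.47
position: [495.1, 198.2, 149.4]
ee_rot: [0.811, -0.586, -0.0, 0.001]
contact_force: [0.1, -0.5, -2.2]
gripper_width: 15.1
```

Emit:
{"api": "move_arm", "payload": {
  "moves": [
    {"gripper": -1,"xyz": [3.7,1.1,0],"angular": [0,0,0]},
    {"gripper": -1,"xyz": [8,2.4,0.5],"angular": [0,0,0.05]},
    {"gripper": -1,"xyz": [13,3.9,1],"angular": [0,0,0.1]},
    {"gripper": -1,"xyz": [18,5.4,2],"angular": [0,0,0.15]},
    {"gripper": -1,"xyz": [23,7,3],"angular": [0,0,0.2]},
    {"gripper": -1,"xyz": [28,8.5,4],"angular": [0,0,0.232]},
    {"gripper": -1,"xyz": [33,10,5],"angular": [0,0,0.232]},
    {"gripper": -1,"xyz": [36,10.9,5],"angular": [0,0,0.232]},
    {"gripper": -1,"xyz": [37.33,11.3,5],"angular": [0,0,0.232]},
    {"gripper": -1,"xyz": [37.33,11.3,5],"angular": [0,0,0.232]}
  ]
}}

```text
clock: 5.72
position: [505.5, -191.7, 99.4]
ee_rot: [0.737, -0.676, -0.001, 0.0]
contact_force: [-0.1, -0.0, -2.7]
gripper_width: 15.0
```

Emit:
{"api": "move_arm", "payload": {
  "moves": [
    {"gripper": -1,"xyz": [0,0,2.5],"angular": [0,0,0]},
    {"gripper": -1,"xyz": [0,0,5],"angular": [0,0,0]},
    {"gripper": -1,"xyz": [0,0,6.5],"angular": [0,0,0]},
    {"gripper": -1,"xyz": [0,0,7.3],"angular": [0,0,0]},
    {"gripper": -1,"xyz": [0,0,7.7],"angular": [0,0,0]},
    {"gripper": -1,"xyz": [0,0,7.9],"angular": [0,0,0]},
    {"gripper": -1,"xyz": [0,0,7.9],"angular": [0,0,0]}
  ]
}}

```text
clock: 6.6
position: [506.3, -191.4, 21.5]
ee_rot: [0.738, -0.675, 0.0, -0.0]
contact_force: [0.2, -0.2, -2.4]
gripper_width: 14.9
```

Emit:
{"api": "move_arm", "payload": {
  "moves": [
    {"gripper": -1,"xyz": [0,0,0.1],"angular": [0,0,0]},
    {"gripper": -1,"xyz": [0,0,0.15],"angular": [0,0,0]},
    {"gripper": -1,"xyz": [0,0,0.15],"angular": [0,0,0]}
  ]
}}

```text
clock: 6.98
position: [506.1, -191.5, 19.9]
ee_rot: [0.738, -0.675, 0.0, -0.0]
contact_force: [-0.4, 0.2, -0.6]
gripper_width: 14.8
```

Emit:
{"api": "move_arm", "payload": {
  "moves": [
    {"gripper": 1,"xyz": [0,0,0],"angular": [0,0,0]},
    {"gripper": 1,"xyz": [0,0,0],"angular": [0,0,0]},
    {"gripper": 1,"xyz": [0,0,0],"angular": [0,0,0]},
    {"gripper": 1,"xyz": [0,0,0],"angular": [0,0,0]},
    {"gripper": 1,"xyz": [0,0,-1],"angular": [0,0,0]},
    {"gripper": 1,"xyz": [0,0,-4],"angular": [0,0,0]},
    {"gripper": 1,"xyz": [0,0,-10],"angular": [0,0,0]},
    {"gripper": 1,"xyz": [0,0,-13.1],"angular": [0,0,0]},
    {"gripper": 1,"xyz": [0,0,-13.1],"angular": [0,0,0]}
  ]
}}

```text
clock: 8.1
position: [507.9, -191.6, 154.6]
ee_rot: [0.738, -0.675, 0.003, -0.002]
contact_force: [0.0, -0.5, -0.9]
gripper_width: 85.3
```

```bash
echo '[505.5,-191.3,150.5,185.03]'>cmd.json
python3 - <<'E'
from h import *
o=[]
for n in ("top","side"):
    p,d=arm.get_image(n); cv2.imwrite(f"pics/{n}1.png",p); np.save(f"{n}1.npy",d)
a=cv2.imread("pics/top1.png")[205:290,175:275]; b=cv2.imread("pics/side1.png")[230:345,180:300]; t=cv2.imread("pics/top1.png")[180:300,180:400]
b=cv2.resize(b,(390,374),interpolation=2);a=cv2.resize(a,(400,374),interpolation=2)
w=cv2.resize(t,(790,220)) if 0 else cv2.copyMakeBorder(t,0,0,0,570,0)
cv2.imwrite("pics/crop1.png",np.vstack([np.hstack([a,b]),w]))
print(arm.read_state()['position'])
# collar top: grey bright pts z in 52..70 near centre
for n in ("top","side"):
    d=np.load(n+"1.npy"); v,u=np.mgrid[0:420,0:560]; uv=np.c_[u.ravel(),v.ravel()]; X=world(n,uv,d.ravel()); c=np.array([495.3,198.6])
    r=np.hypot(*(X[:,:2]-c).T); k=(r<45)&(abs(X[:,2]-62)<6)&(d.ravel()>0); T=X[k]
    print(n,k.sum(),np.median(T[:,2]),cv2.minEnclosingCircle(np.float32(T[:,:2])),T[:,:2].mean(0))
E
```

```text
[ 505.55299504 -191.23747629  150.91848828]
top 168 62.0057787096803 ((493.3895568847656, 197.3837127685547), 25.28961944580078) [493.26395322 197.65200007]
side 331 62.09371777992988 ((495.5403747558594, 197.635498046875), 26.02788734436035) [494.13324991 199.35333819]
```

View pics/crop1.png

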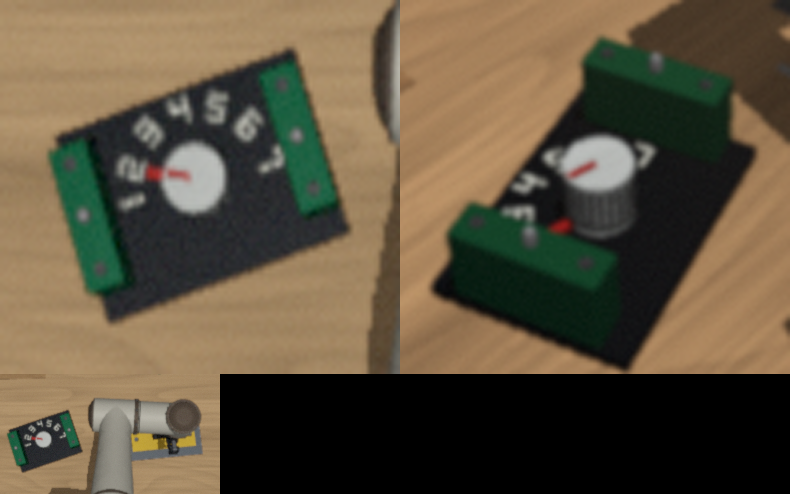

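The pointer is at 2 in the top crop (around (155,174)), the collar centre is near (494.5,198), and the guard lies on the mat. The collar needs +90° clockwise.

```bash
python3 plan.py 494.5 198 150.5 243.3 494.5 198 26 243.3
```

```text
xyz [-38.88, -2.32, 0.0] angular z -1.017
xyz [-0.0, 0.0, 12.45] angular z -0.0
cmd [494.52, 198.04, 26.0, 243.3]
```

Emit:
{"api": "move_arm", "payload": {
  "moves": [
    {"gripper": 1,"xyz": [-5,-0.3,0],"angular": [0,0,-0.15]},
    {"gripper": 1,"xyz": [-10,-0.6,0],"angular": [0,0,-0.3]},
    {"gripper": 1,"xyz": [-15,-0.9,0],"angular": [0,0,-0.45]},
    {"gripper": 1,"xyz": [-20,-1.2,0],"angular": [0,0,-0.6]},
    {"gripper": 1,"xyz": [-25,-1.5,0],"angular": [0,0,-0.75]},
    {"gripper": 1,"xyz": [-30,-1.8,0],"angular": [0,0,-0.9]},
    {"gripper": 1,"xyz": [-35,-2.1,0],"angular": [0,0,-1.017]},
    {"gripper": 1,"xyz": [-38.88,-2.32,0],"angular": [0,0,-1.017]},
    {"gripper": 1,"xyz": [-38.88,-2.32,0],"angular": [0,0,-1.017]},
    {"gripper": 1,"xyz": [-38.88,-2.32,0],"angular": [0,0,-1.017]}
  ]
}}

```text
clock: 9.45
position: [494.1, 197.3, 149.4]
ee_rot: [0.973, -0.231, -0.001, 0.001]
contact_force: [-0.3, -0.7, -0.4]
gripper_width: 85.2
```

Run:
```python
from h import *
s=arm.read_state(); print(s['position'],s['joints'],s['ee_rot'])
p,d=arm.get_image("top"); cv2.imwrite("pics/top2.png",p)
# guard on mat
m=mask(p,(20,120,80),(35,255,255),(290,205,395,285)); uv,X=pts("top",m,d); hull=cv2.convexHull(uv.astype(np.int32)); print(np.median(X[:,2]),cv2.minAreaRect(np.float32(onplane("top",hull[:,0].astype(float),9.)[:,:2])))
```

```text
[494.09715668 197.29439418 149.40273816] [ 6.84857614e-01  3.06148308e-01 -3.34452216e-01 -2.46013517e-04
 -9.33284732e-01  4.20334268e-01] [ 0.97300564 -0.23077616 -0.00101695  0.00116659]
8.969158469123226 ((503.96380615234375, -191.17886352539062), (80.15687561035156, 210.3467254638672), 5.016317844390869)
```

Guard is well placed on the mat. Descend and grip the collar.

Emit:
{"api": "move_arm", "payload": {
  "moves": [
    {"gripper": 1,"xyz": [0,0,4],"angular": [0,0,0]},
    {"gripper": 1,"xyz": [0,0,8],"angular": [0,0,0]},
    {"gripper": 1,"xyz": [0,0,11],"angular": [0,0,0]},
    {"gripper": 1,"xyz": [0,0,12.45],"angular": [0,0,0]},
    {"gripper": 1,"xyz": [0,0,12.45],"angular": [0,0,0]},
    {"gripper": -1,"xyz": [0,0,12.45],"angular": [0,0,0]},
    {"gripper": -1,"xyz": [0,0,12.45],"angular": [0,0,0]},
    {"gripper": -1,"xyz": [0,0,12.45],"angular": [0,0,0]},
    {"gripper": -1,"xyz": [0,0,12.45],"angular": [0,0,0]},
    {"gripper": -1,"xyz": [0,0,12.45],"angular": [0,0,0]}
  ]
}}

```text
clock: 10.75
position: [495.7, 198.6, 27.6]
ee_rot: [0.973, -0.23, 0.001, -0.001]
contact_force: [-1.5, 0.1, 6.0]
gripper_width: 48.7
```

Emit:
{"api": "move_arm", "payload": {
  "moves": [
    {"gripper": -1,"xyz": [0,0,0],"angular": [0,0,0.16]},
    {"gripper": -1,"xyz": [0,0,0],"angular": [0,0,0.32]},
    {"gripper": -1,"xyz": [0,0,0],"angular": [0,0,0.48]},
    {"gripper": -1,"xyz": [0,0,0],"angular": [0,0,0.64]},
    {"gripper": -1,"xyz": [0,0,0],"angular": [0,0,0.8]},
    {"gripper": -1,"xyz": [0,0,0],"angular": [0,0,0.96]},
    {"gripper": -1,"xyz": [0,0,0],"angular": [0,0,1.12]},
    {"gripper": -1,"xyz": [0,0,0],"angular": [0,0,1.28]},
    {"gripper": -1,"xyz": [0,0,0],"angular": [0,0,1.44]},
    {"gripper": -1,"xyz": [0,0,0],"angular": [0,0,1.57]}
  ]
}}

```text
clock: 12.0
position: [497.3, 199.2, 27.7]
ee_rot: [-0.524, 0.852, -0.0, 0.003]
contact_force: [3.8, -1.1, 1.9]
gripper_width: 49.2
```

Emit:
{"api": "move_arm", "payload": {
  "moves": [
    {"gripper": -1,"xyz": [0,0,0],"angular": [0,0,0]},
    {"gripper": -1,"xyz": [0,0,0],"angular": [0,0,0]},
    {"gripper": -1,"xyz": [0,0,0],"angular": [0,0,0]},
    {"gripper": 1,"xyz": [0,0,0],"angular": [0,0,0]},
    {"gripper": 1,"xyz": [0,0,0],"angular": [0,0,0]},
    {"gripper": 1,"xyz": [0,0,0],"angular": [0,0,0]},
    {"gripper": 1,"xyz": [0,0,0],"angular": [0,0,0]},
    {"gripper": 1,"xyz": [0,0,-4],"angular": [0,0,0]},
    {"gripper": 1,"xyz": [0,0,-9],"angular": [0,0,0]},
    {"gripper": 1,"xyz": [0,0,-12.5],"angular": [0,0,0]}
  ]
}}

```text
clock: 13.25
position: [495.2, 198.2, 153.3]
ee_rot: [-0.525, 0.851, 0.0, 0.001]
contact_force: [-0.4, 0.7, 0.0]
gripper_width: 85.5
```

```bash
echo '[494.52,198.04,151,153.35]'>cmd.json; python3 plan.py 505 -191.3 151 185
```

```text
xyz [34.33, -18.4, 0.0] angular z -0.552
cmd [504.99, -191.32, 151.0, 184.98]
```

Emit:
{"api": "move_arm", "payload": {
  "moves": [
    {"gripper": 1,"xyz": [4,-2,0],"angular": [0,0,-0.1]},
    {"gripper": 1,"xyz": [9,-4.8,0],"angular": [0,0,-0.25]},
    {"gripper": 1,"xyz": [14,-7.5,0],"angular": [0,0,-0.4]},
    {"gripper": 1,"xyz": [19,-10.2,0],"angular": [0,0,-0.552]},
    {"gripper": 1,"xyz": [24,-12.9,0],"angular": [0,0,-0.552]},
    {"gripper": 1,"xyz": [29,-15.5,0],"angular": [0,0,-0.552]},
    {"gripper": 1,"xyz": [33,-17.7,0],"angular": [0,0,-0.552]},
    {"gripper": 1,"xyz": [34.33,-18.4,0],"angular": [0,0,-0.552]},
    {"gripper": 1,"xyz": [34.33,-18.4,0],"angular": [0,0,-0.552]},
    {"gripper": 1,"xyz": [34.33,-18.4,0],"angular": [0,0,-0.552]}
  ]
}}

```text
clock: 14.5
position: [505.4, -190.3, 151.1]
ee_rot: [0.738, -0.675, -0.0, -0.0]
contact_force: [-0.7, -0.3, -0.0]
gripper_width: 85.5
```

Run:
```python
from h import *
q={}
for n in ("top","side"):
    p,d=arm.get_image(n); cv2.imwrite(f"pics/{n}3.png",p); q[n]=p
a=cv2.resize(q["top"][205:290,175:275],(400,374),interpolation=2); b=cv2.resize(q["side"][230:345,180:300],(390,374),interpolation=2)
cv2.imwrite("pics/crop3.png",np.hstack([a,b])); print(arm.read_state()['position'])
# red pointer direction, top view
h=cv2.cvtColor(q["top"],cv2.COLOR_BGR2HSV); m=mask(q["top"],(0,110,80),(8,255,255),(190,215,262,280))|mask(q["top"],(172,110,80),(180,255,255),(190,215,262,280))
v,u=np.nonzero(m); hi=onplane("top",np.c_[u,v].astype(float),16.); r=np.hypot(hi[:,0]-494.5,hi[:,1]-198); k=r>34
if k.any(): c=hi[k].mean(0); print("pointer",c,np.degrees(np.arctan2(c[1]-198,c[0]-494.5)),"expect -11.7")
```

```text
[ 505.55219426 -190.14349697  151.2478689 ]
pointer [533.64982712 191.34902002  16.        ] -9.641657755509057 expect -11.7
```

View pics/crop3.png

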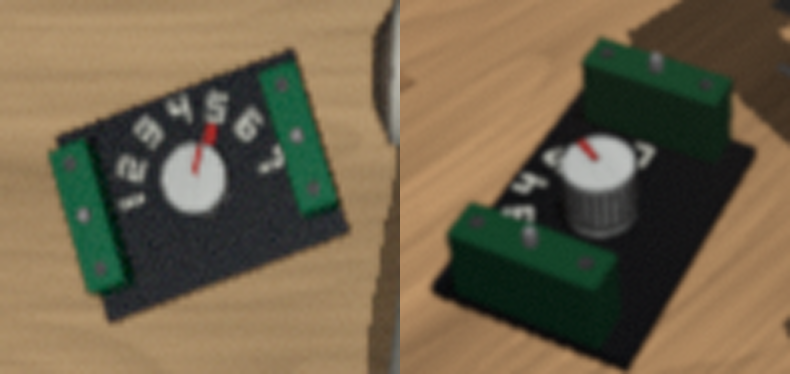

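The pointer is at 5 (red at (210,135) in the crop, measured −9.6° against −11.7° expected). As a check on the seat pose, I'll triangulate the pins and then pick up the guard at the pose where it was released.

```bash
python3 - <<'E'
from h import *
A=tri((195.5,253.6),(219.8,302.7)); B=tri((248.7,235.4),(258.9,248.9)); print(A,B,(A+B)/2,np.degrees(np.arctan2(A[1]-B[1],A[0]-B[0]))-90)
E
python3 plan.py 505.5 -191.3 19.8 185.03
```

```text
[466.04476658 282.93512164  82.09552262] [521.768886   114.29058159  83.29541796] [493.90682629 198.61285162  82.69547029] 18.284769088726932
xyz [0.0, -0.05, 13.12] angular z -0.001
cmd [505.49, -191.28, 19.8, 185.03]
```

Emit:
{"api": "move_arm", "payload": {
  "moves": [
    {"gripper": 1,"xyz": [0,-0.05,4],"angular": [0,0,0]},
    {"gripper": 1,"xyz": [0,-0.05,8],"angular": [0,0,0]},
    {"gripper": 1,"xyz": [0,-0.05,11.5],"angular": [0,0,0]},
    {"gripper": 1,"xyz": [0,-0.05,13.12],"angular": [0,0,0]},
    {"gripper": 1,"xyz": [0,-0.05,13.12],"angular": [0,0,0]},
    {"gripper": 1,"xyz": [0,-0.05,13.12],"angular": [0,0,0]}
  ]
}}

```text
clock: 15.35
position: [506.8, -190.9, 20.8]
ee_rot: [0.738, -0.675, 0.001, -0.0]
contact_force: [-0.1, -0.4, -0.4]
gripper_width: 85.2
```

```bash
python3 -c "
from bench import arm
print(arm.read_state()['position'])"
```

```text
[ 506.8146108  -190.87796989   20.83302424]
```

Emit:
{"api": "move_arm", "payload": {
  "moves": [
    {"gripper": -1,"xyz": [0,0,0],"angular": [0,0,0]},
    {"gripper": -1,"xyz": [0,0,0],"angular": [0,0,0]},
    {"gripper": -1,"xyz": [0,0,0],"angular": [0,0,0]},
    {"gripper": -1,"xyz": [0,0,0],"angular": [0,0,0]},
    {"gripper": -1,"xyz": [0,0,0],"angular": [0,0,0]},
    {"gripper": -1,"xyz": [0,0,0],"angular": [0,0,0]},
    {"gripper": -1,"xyz": [0,0,0],"angular": [0,0,0]},
    {"gripper": -1,"xyz": [0,0,0],"angular": [0,0,0]}
  ]
}}

```text
clock: 16.35
position: [506.2, -191.4, 20.3]
ee_rot: [0.737, -0.676, 0.0, -0.0]
contact_force: [-0.6, 0.7, 5.4]
gripper_width: 14.8
```

```bash
python3 plan.py 505.5 -191.28 150 185.03 495.35 198.6 150 198.32
```

```text
xyz [0.0, -0.0, -13.02] angular z 0.0
xyz [-38.93, -2.41, 0.0] angular z -0.232
cmd [495.33, 198.64, 150.0, 198.33]
```

Emit:
{"api": "move_arm", "payload": {
  "moves": [
    {"gripper": -1,"xyz": [0,0,-1],"angular": [0,0,0]},
    {"gripper": -1,"xyz": [0,0,-4],"angular": [0,0,0]},
    {"gripper": -1,"xyz": [0,0,-8],"angular": [0,0,0]},
    {"gripper": -1,"xyz": [0,0,-12],"angular": [0,0,0]},
    {"gripper": -1,"xyz": [0,0,-13.02],"angular": [0,0,0]},
    {"gripper": -1,"xyz": [0,0,-13.02],"angular": [0,0,0]}
  ]
}}

```text
clock: 17.1
position: [505.4, -191.1, 149.7]
ee_rot: [0.737, -0.676, -0.0, -0.0]
contact_force: [-0.4, 1.2, -3.7]
gripper_width: 15.2
```

Emit:
{"api": "move_arm", "payload": {
  "moves": [
    {"gripper": -1,"xyz": [-4,-0.25,0],"angular": [0,0,0]},
    {"gripper": -1,"xyz": [-9,-0.55,0],"angular": [0,0,-0.05]},
    {"gripper": -1,"xyz": [-14,-0.85,0],"angular": [0,0,-0.1]},
    {"gripper": -1,"xyz": [-19,-1.2,0],"angular": [0,0,-0.15]},
    {"gripper": -1,"xyz": [-24,-1.5,0],"angular": [0,0,-0.2]},
    {"gripper": -1,"xyz": [-29,-1.8,0],"angular": [0,0,-0.232]},
    {"gripper": -1,"xyz": [-34,-2.1,0],"angular": [0,0,-0.232]},
    {"gripper": -1,"xyz": [-37.5,-2.3,0],"angular": [0,0,-0.232]},
    {"gripper": -1,"xyz": [-38.93,-2.41,0],"angular": [0,0,-0.232]},
    {"gripper": -1,"xyz": [-38.93,-2.41,0],"angular": [0,0,-0.232]}
  ]
}}

```text
clock: 18.35
position: [495.3, 198.5, 148.5]
ee_rot: [0.811, -0.585, -0.001, 0.002]
contact_force: [0.3, -0.9, -1.7]
gripper_width: 14.9
```

Emit:
{"api": "move_arm", "payload": {
  "moves": [
    {"gripper": -1,"xyz": [0,0,2],"angular": [0,0,0]},
    {"gripper": -1,"xyz": [0,0,3.5],"angular": [0,0,0]},
    {"gripper": -1,"xyz": [0,0,4.3],"angular": [0,0,0]},
    {"gripper": -1,"xyz": [0,0,4.3],"angular": [0,0,0]},
    {"gripper": -1,"xyz": [0,0,4.3],"angular": [0,0,0]}
  ]
}}

```text
clock: 18.98
position: [496.6, 198.6, 107.7]
ee_rot: [0.81, -0.586, 0.0, -0.001]
contact_force: [0.4, -0.1, -1.9]
gripper_width: 14.6
```

Emit:
{"api": "move_arm", "payload": {
  "moves": [
    {"gripper": -1,"xyz": [0,0,0.4],"angular": [0,0,0]},
    {"gripper": -1,"xyz": [0,0,0.7],"angular": [0,0,0]},
    {"gripper": -1,"xyz": [0,0,0.9],"angular": [0,0,0]},
    {"gripper": -1,"xyz": [0,0,0.9],"angular": [0,0,0]}
  ]
}}

```text
clock: 19.48
position: [496.0, 198.5, 98.0]
ee_rot: [0.81, -0.586, -0.0, 0.0]
contact_force: [0.6, 0.3, -2.0]
gripper_width: 14.7
```

Emit:
{"api": "move_arm", "payload": {
  "moves": [
    {"gripper": -1,"xyz": [0,0,0.2],"angular": [0,0,0]},
    {"gripper": -1,"xyz": [0,0,0.4],"angular": [0,0,0]},
    {"gripper": -1,"xyz": [0,0,0.6],"angular": [0,0,0]},
    {"gripper": -1,"xyz": [0,0,0.8],"angular": [0,0,0]},
    {"gripper": -1,"xyz": [0,0,0.8],"angular": [0,0,0]}
  ]
}}

```text
clock: 20.1
position: [496.1, 198.6, 90.3]
ee_rot: [0.81, -0.586, 0.0, -0.0]
contact_force: [-1.7, 0.4, 0.0]
gripper_width: 15.0
```

Emit:
{"api": "move_arm", "payload": {
  "moves": [
    {"gripper": -1,"xyz": [0,0,0.05],"angular": [0,0,0]},
    {"gripper": -1,"xyz": [0,0,0.05],"angular": [0,0,0]},
    {"gripper": 1,"xyz": [0,0,0.05],"angular": [0,0,0]},
    {"gripper": 1,"xyz": [0,0,0],"angular": [0,0,0]},
    {"gripper": 1,"xyz": [0,0,0],"angular": [0,0,0]},
    {"gripper": 1,"xyz": [0,0,0],"angular": [0,0,0]},
    {"gripper": 1,"xyz": [0,0,-1.5],"angular": [0,0,0]},
    {"gripper": 1,"xyz": [0,0,-5],"angular": [0,0,0]},
    {"gripper": 1,"xyz": [0,0,-10],"angular": [0,0,0]},
    {"gripper": 1,"xyz": [0,0,-12],"angular": [0,0,0]}
  ]
}}

```text
clock: 21.35
position: [497.5, 199.3, 214.8]
ee_rot: [0.811, -0.586, 0.001, -0.003]
contact_force: [0.6, 0.1, -0.7]
gripper_width: 85.5
```

Emit:
{"api": "move_arm", "payload": {
  "moves": [
    {"gripper": 1,"xyz": [5,1.6,0],"angular": [0,0,0]},
    {"gripper": 1,"xyz": [10,3.2,0],"angular": [0,0,0]},
    {"gripper": 1,"xyz": [15,4.8,0],"angular": [0,0,0]},
    {"gripper": 1,"xyz": [20,6.4,0],"angular": [0,0,0]},
    {"gripper": 1,"xyz": [25,8,0],"angular": [0,0,0]},
    {"gripper": 1,"xyz": [30,9.6,0],"angular": [0,0,0]},
    {"gripper": 1,"xyz": [32,10,0],"angular": [0,0,0]},
    {"gripper": 1,"xyz": [32,10,0],"angular": [0,0,0]}
  ]
}}

```text
clock: 22.35
position: [501.5, -138.0, 211.0]
ee_rot: [0.81, -0.587, 0.001, -0.0]
contact_force: [-0.0, -0.0, 0.3]
gripper_width: 85.5
```

Run:
```python
from h import *
q={}
for n,roi in (("top",(180,205,270,285)),("side",(190,235,295,340))):
    p,d=arm.get_image(n); cv2.imwrite(f"pics/{n}4.png",p); q[n]=p
    m=mask(p,(20,120,80),(35,255,255),roi); uv,X=pts(n,m,d); hull=cv2.convexHull(uv.astype(np.int32))
    A=np.c_[X[:,:2]-X[:,:2].mean(0),np.ones(len(X))]; ok=abs(X[:,2]-79)<6; f=np.linalg.lstsq(A[ok],X[ok,2],rcond=None)[0]
    print(n,np.median(X[:,2]),"slope",f[:2],cv2.minAreaRect(np.float32(onplane(n,hull[:,0].astype(float),79.)[:,:2])))
a=cv2.resize(q["top"][205:290,175:275],(400,374),interpolation=2); b=cv2.resize(q["side"][230:345,180:300],(390,374),interpolation=2)
w=cv2.copyMakeBorder(q["top"][110:310,100:460],0,0,0,430,0)
cv2.imwrite("pics/crop4.png",np.vstack([np.hstack([a,b]),w])); print(arm.read_state()['position'])
```

```text
top 78.77211204043438 slope [-0.00200333 -0.00139377] ((491.9591064453125, 205.22708129882812), (85.08522033691406, 199.31991577148438), 18.579885482788086)
side 79.1154778602492 slope [-0.00060785 -0.00100439] ((496.71435546875, 197.88124084472656), (84.68605041503906, 213.89193725585938), 18.482580184936523)
[ 501.52564966 -136.44623674  210.77227474]
```

View pics/crop4.png

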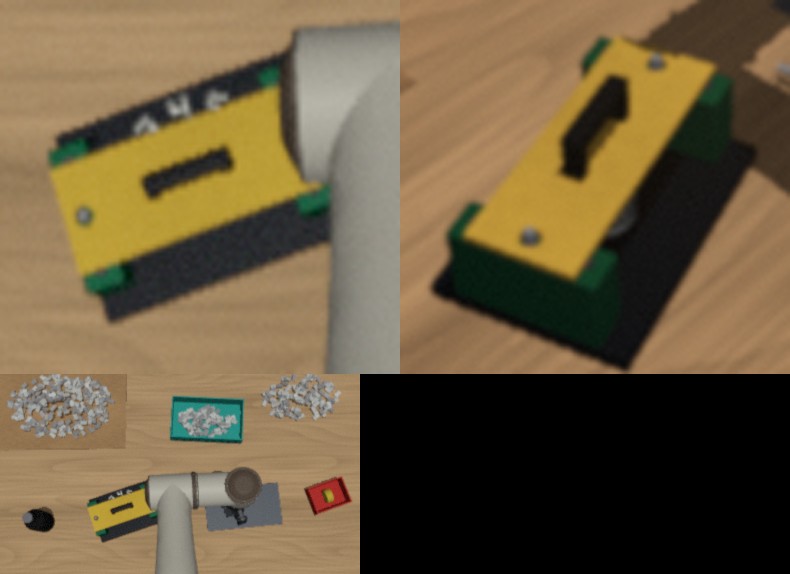

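The guard is level at 79 mm (top face), and both pins show through its holes in the side crop (at (530,237) and (657,62)). The robot is clear, so I'll hand in.

```bash
python3 -c "
from bench import arm
print(arm.job_done())"
```

```text
the job is handed in; nothing more can be done
None
```

The regulator is set to 5 and the guard is back on its two pins; I handed the job in at about 22.5 s of the 64 s allowed.

I lifted the guard off by its handle, laid it flat on the middle of the mat, turned the collar 90° clockwise from 2 to 5, and reseated the guard.

- **Collar:** the picture before the guard went back on showed the pointer at 5, measured at −9.6° against −11.7° expected, well within half a detent step.
- **Guard:** its top face measured 78.8 mm and 79.1 mm in the two views, against 79 mm when fully down. It is level within 0.2%, and both pins show through its holes in the side view. In the final top view the arm hid one end of it, so that view's centre estimate was off, but the side view matched the starting pose.
- **Forces and surroundings:** contact forces read at the end of each move stayed at about 6 N or less. The robot stopped clear of everything. The flask, basket and tub look unmoved; the arm hid the driver in the last top view, so I couldn't check it, but nothing went near it.

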